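# Sweep the walnut shells down the board's chute

## Task

Clear up after cracking nuts: first push the prep board's catch tray fully home with your fingertips, so that it lies under the chute and nothing falls behind it, then sweep all three empty half shells across the board with your fingers and down the chute into the tray. Only push things along, pick nothing up; leave the two whole walnuts where they stand on the board and the other things on the worktop as they are.

Things in the scene. Friction and masses are not known exactly. Their poses are not given: they have to be found in the camera images.
- prep_board: pale wooden prep board, fixed, 240 (x) x 325 (y) x 60 mm high. Origin: centre of its underside, z up; -x is its front, +y its left. Top at z = 60 mm. Rims 10 mm wide and high stand along the back edge (x = 110 to 120 mm) and left edge (y = 152 to 162 mm); front and right edges are open. A chute hole (x = -55 to 55, y = 47 to 127 mm) goes through the 18 mm thick top
- chute (a point): centre of the chute's mouth, at the height of the board's top; the board's axes
- tray (a joint): steel catch tray with wooden front, sliding in the board's left bay below the chute: 0 = fully home at its stop, growing (m) as it stands out to board -x; starts 0.03 to 0.06 out, leaving the chute's back part uncovered; resists with about 2 N, stays where left. Inside when home: board x = -112 to 70, y = 38 to 137 mm, floor at z = 6 mm, walls to 37 mm
- tray_front (a point): centre of the outer face of the tray's wooden front (108 mm wide, 37 mm high, this point 22.5 mm above the worktop); moves with the tray; at home the face stands 6 mm proud of the board's front. The board's axes
- shell_1: empty walnut half shell, a low brown dome 36 mm across (37 at its seam) and 17 mm high, lying open side down on the board, 12 g, slides easily. Origin: centre of its underside; z up through the dome
- shell_2: empty walnut half shell, a low brown dome 36 mm across (37 at its seam) and 17 mm high, lying open side down on the board, 12 g, slides easily. Origin: centre of its underside; z up through the dome
- shell_3: empty walnut half shell, a low brown dome 36 mm across (37 at its seam) and 17 mm high, lying open side down on the board, 12 g, slides easily. Origin: centre of its underside; z up through the dome
- nut_1: whole walnut, 36 mm across and 41 mm high, upright on a small flat foot on the board; to be left alone. Origin: centre of its foot
- nut_2: whole walnut, 36 mm across and 41 mm high, upright on a small flat foot on the board; to be left alone. Origin: centre of its foot
- kernel_bowl: white bowl of walnut kernels, 124 mm across, 46 mm high, on the worktop right of the board; leave alone. Origin: centre of its underside
- nutcracker: steel lever nutcracker, about 175 x 72 x 13 mm, lying on the dark bread board (29 mm high) to the right; leave alone. Origin: under its middle
- jar_a: spice jar with a red cap, 45 mm across, 106 mm high, behind the board at the right; leave alone. Origin: centre of its underside
- tin: low food tin, 75 mm across, 58 mm high, behind the board at the right; leave alone. Origin: centre of its underside
- canister: cream canister with wooden lid, 107 mm across, 150 mm high, at the back right; leave alone. Origin: centre of its underside
Mind the look-alikes: they are no part of the job. What is shaped like the shell_2 but blue or red is not meant.

How it is judged:
On the way, in this order (a step that is already met when the one before it is completed fails the run):
1. the tray is pushed fully home (within 4 mm of its stop) (value of joint tray below 0.004 m), for 0.2 s.
2. all three half shells lie in the tray (z of shell_1 in the frame of prep_board between 0 and 0.05 m and x of shell_1 in the frame of prep_board between -0.114 and 0.074 m and y of shell_1 in the frame of prep_board between 0.033 and 0.142 m and z of shell_2 in the frame of prep_board between 0 and 0.05 m and x of shell_2 in the frame of prep_board between -0.114 and 0.074 m and y of shell_2 in the frame of prep_board between 0.033 and 0.142 m and z of shell_3 in the frame of prep_board between 0 and 0.05 m and x of shell_3 in the frame of prep_board between -0.114 and 0.074 m and y of shell_3 in the frame of prep_board between 0.033 and 0.142 m), for 0.2 s.
At the end, for the whole second after the job is handed in: All three half shells lie in the tray below the board's top (origin between the tray's walls and at least 10 mm below the top, lower than 50 mm in the board's frame), the tray is within 4 mm of fully home, and both whole nuts stand upright within 30 mm of where they were (all of step 2 and value of joint tray below 0.004 m and distance of each of nut_1, nut_2 from where it was at the start of the episode below 0.03 m and angle between each of nut_1, nut_2's own z axis and vertical below 0.5 rad); the robot touches nothing.
It fails at once if a half shell goes down the chute or off the board while the tray is more than 10 mm out (value of joint tray above 0.01 m and z of any of shell_1, shell_2, shell_3 in the frame of prep_board below 0.045 m).
It fails at once if a half shell is lifted more than 30 mm off the board's top (height (world z) of any of shell_1, shell_2, shell_3 above 0.09 m).
It fails at once if a half shell ends up on the worktop ((z of shell_1 in the frame of prep_board below 0.03 m and (x of shell_1 in the frame of prep_board below -0.18 m or x of shell_1 in the frame of prep_board above 0.12 m or y of shell_1 in the frame of prep_board below -0.1625 m or y of shell_1 in the frame of prep_board above 0.1625 m)) or (z of shell_2 in the frame of prep_board below 0.03 m and (x of shell_2 in the frame of prep_board below -0.18 m or x of shell_2 in the frame of prep_board above 0.12 m or y of shell_2 in the frame of prep_board below -0.1625 m or y of shell_2 in the frame of prep_board above 0.1625 m)) or (z of shell_3 in the frame of prep_board below 0.03 m and (x of shell_3 in the frame of prep_board below -0.18 m or x of shell_3 in the frame of prep_board above 0.12 m or y of shell_3 in the frame of prep_board below -0.1625 m or y of shell_3 in the frame of prep_board above 0.1625 m))).
It fails at once if a whole nut is pushed more than 30 mm away, knocked over or lifted (distance of any of nut_1, nut_2 from where it was at the start of the episode above 0.03 m or angle between any of nut_1, nut_2's own z axis and vertical above 0.7 rad or height (world z) of any of nut_1, nut_2 above 0.08 m).
It fails at once if something else on the worktop is moved by more than 30 mm (distance of any of kernel_bowl, nutcracker, jar_a, tin, canister from where it was at the start of the episode above 0.03 m).
It also fails if it takes over 72 s, if anything falls off the work surface, if the arm or the gripper's body presses on something with over 40 N, if the wrist force passes 120 N, or if a joint passes its speed limit or range.

## Robot

A 6-joint arm with a two-finger parallel gripper is mounted at the origin on a cart in front of the work surface, level with it; the furniture and walls round the work are solid. World frame = base frame: x ahead of the robot, y to its left, z up, the work surface at z = 0. Lengths are in m, angles in rad, forces in N, time in s.
With the tool pointing down it reaches from about 0.35 to 0.975 m from the base axis. Payload 4.9 kg.
Tool frame: the origin (TCP) lies at the very end of the fingers, on their centre line; the grasp point (between the pads) lies 19 mm behind it (ctrl.grasp_offset is the distance from the TCP to the grasp point, in m); z points along the fingers, y is the line along which they close (so a half turn about z gives the same grasp; the last joint's range is limited). The gripper opens to 85 mm and grips with 20 to 120 N. Pads are 22 mm wide; open, the fingers measure 114 mm over their backs; the gripper's body (76 mm by 85 mm) begins 54 mm behind the grasp point. The pads swing forward as they close: fully open they stand 13 mm farther back than shut.
Start: joints at [-1.31, 0.053, 1.613, -0, 1.476, -0.119], TCP at [0.232, -0.58, 0.231] pointing down, gripper open.
Joint ranges: [-3.01, 3.01], [-1.01, 2.22], [0.06, 2.58], [-1.02, 4.17], [0.09, 2.62], [-3.14, 3.14]. Speed limits (rad/s): [2.57, 2.57, 3.14, 3.14, 3.14, 3.14].

## Interface

Orientations are given as a rotation vector (axis times angle).
In Python, from station import ctrl, optics gives the robot as it stands.
- The arm moves only by the shell command python3 -m handwheel 'ROWS' [OPENING] [FORCE]. ROWS is JSON, a list of rows, each an object of numbers: "tx", "ty", "tz": the shift along the tool's x, y, z in mm; "roll": the turn about the tool's z in rad. A call has 1 to 12 rows; each row shifts and turns the commanded pose from where the row before left it, along the tool's axes as they then stand; what a row does not reach is not made up. A row lasts 1/12 s, in which the tool goes at most 41.7 mm and 7.16 degrees, less where a joint would pass 70% of its speed; a pose out of reach is approached as far as the arm can. A call with a gripper value outside its range is refused whole. OPENING is the finger opening in mm, from 0 to 85.4, set as the call begins (- or left out, the last holds). The fingers move at their own pace and stop on an object; FORCE is the grip in N (left out, the last holds). Time passes only in rows, so rows that do not move let the fingers close. It gives the time, the measured TCP pose, the force, the opening and the grip force at its end, in the units of the state.
- ctrl.get_obs(): the state, without advancing time (a new reading comes with each control period).
- optics.get_image(name): name is "scene" or "side" or "wrist"; returns (picture, depth): 400x640x3 uint8, red, green, blue; 400x640 float32, m along the optical axis (not along the pixel's ray), 0 where there is no reading.
- optics.camera_params(name): a dict with "mtx" (3x3 intrinsics, pixels), "extrinsics" (4x4, takes a point from camera to world coordinates); the wrist camera has in their place "tool_from_camera" (4x4, takes a point from camera to tool coordinates, whose origin is the TCP and whose axes are the flange's). Camera axes: x right, y down, z forward; pixel columns grow to the right and rows downward; lengths in m; the calibration is good to about 2 mm. A picture is of the moment at which its call begins: read the wrist's pose just before it. camera_params takes no time and is no camera call.
- ctrl.finish_job(): hands the job in; it is judged then, once.
The state is a dict: "t": time; "q": joint angles; "dq": joint speeds; "effort": joint torques, N m; "tool_pos": TCP position; "tool_rot": TCP orientation; "contact_force": force on the tool from outside, world axes, zero at the start; "wrist_torque": the same for the moment, N m; "opening": finger opening in m; "grip_force": force on a finger pad.
Only numpy, scipy, OpenCV 4.12 (cv2) and the standard library are available. Lean on these libraries where they do the work, as an engineer would, in place of code of your own. Each camera call takes 0.05 s, during which the arm holds its last target. There are 200 camera calls.

## Working session

There is one attempt and no reset: what is moved stays moved. The work goes in short steps, Python scripts to look and compute and a shell command to move; the robot and the scene stay as the last step left them, time stands still between calls to the robot, and variables do not carry over. Pictures are saved under pics/ and viewed, at most 10 in all, crops included, and the job is handed in when it is done.

```bash
ls; mkdir -p pics
cat > h.py <<'E'
import numpy as np, cv2
from scipy.spatial.transform import Rotation as R
from station import ctrl, optics
def grab(n):
    o=ctrl.get_obs(); im,d=optics.get_image(n); p=optics.camera_params(n)
    if n=='wrist':
        T=np.eye(4);T[:3,:3]=R.from_rotvec(o['tool_rot']).as_matrix();T[:3,3]=o['tool_pos'];E=T@np.array(p['tool_from_camera'])
    else: E=np.array(p['extrinsics'])
    return im,d,np.array(p['mtx']),E
def cloud(d,K,E):
    v,u=np.mgrid[:d.shape[0],:d.shape[1]]
    P=np.stack([(u-K[0,2])/K[0,0]*d,(v-K[1,2])/K[1,1]*d,d],-1)@E[:3,:3].T+E[:3,3]
    P[d<=0]=np.nan
    return P
def save(n,im): cv2.imwrite(n,im[:,:,::-1])
E
python3 - <<'E'
from h import *
for n in('scene','side'):
    im,d,K,E=grab(n); save(f'pics/{n}0.png',im); np.savez(f'{n}0.npz',im=im,d=d,K=K,E=E); print(E.round(3),K[0,0])
o=ctrl.get_obs();print(o['t'],R.from_rotvec(o['tool_rot']).as_matrix().round(3))
E
```

```text
pics
[[ 0.661 -0.375  0.65   0.016]
 [-0.75  -0.304  0.587 -0.489]
 [-0.023 -0.876 -0.482  0.482]
 [ 0.     0.     0.     1.   ]] 380.65226560259117
[[ 0.823  0.438 -0.362  0.883]
 [ 0.568 -0.647  0.509 -0.412]
 [-0.011 -0.624 -0.781  0.732]
 [ 0.     0.     0.     1.   ]] 384.54820764525095
0.1 [[ 0.929  0.371 -0.   ]
 [ 0.371 -0.929  0.002]
 [ 0.    -0.002 -1.   ]]
```

View pics/scene0.png

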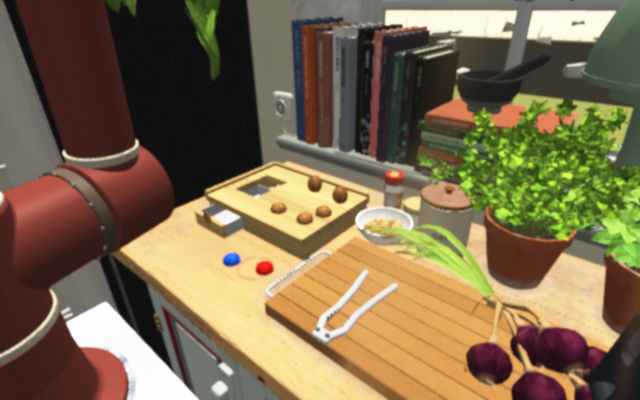

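View pics/side0.png

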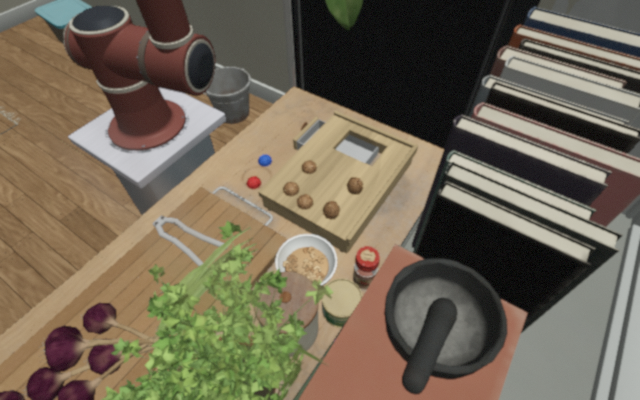

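The scene view shows the board with its chute at (263,188). Candidates for the shells are the brown low domes at (278,208), (305,217) and (323,211), the brown tall nuts at (315,184) and (340,194), and the blue (232,259) and red (264,268) look-alikes. I choose the three low brown ones. The tray front stands out at (220,218). The side view agrees, with shells at (309,167), (291,188) and (305,201), and nuts at (355,185) and (331,209).

```bash
cat > m.py <<'E'
from h import *
import sys
def objs(P,im,zlo=.066,box=None):
    h=cv2.cvtColor(im,cv2.COLOR_RGB2HSV)
    z=P[...,2]
    m=(z>zlo)&(z<.11)&(P[...,0]>.3)&(P[...,0]<.95)&(P[...,1]<.5)&(P[...,1]>-.35)
    n,l,s,c=cv2.connectedComponentsWithStats(m.astype(np.uint8))
    for i in range(1,n):
        if s[i,4]<15: continue
        q=P[l==i]; print('px',c[i].round(),'n',s[i,4],'xy mid',((np.nanmin(q,0)+np.nanmax(q,0))/2).round(4),'ext',np.ptp(q,0).round(3),'zmax',q[:,2].max().round(3),'rgb',im[l==i].mean(0).round())
if __name__=='__main__':
  for n in('scene','side'):
    f=np.load(f'{n}0.npz'); P=cloud(f['d'],f['K'],f['E']); print(n); objs(P,f['im'])
    t=(abs(P[...,2]-.06)<.004)&(P[...,0]>.3)&(P[...,1]<.5)&(P[...,1]>-.2)
    k,l,s,c=cv2.connectedComponentsWithStats(t.astype(np.uint8)); i=1+np.argmax(s[1:,4]); q=P[l==i]
    r=cv2.minAreaRect(q[:,:2].astype(np.float32)*1000); print('top',s[i],np.median(q[:,2]),r,cv2.boxPoints(r))
    rr=(abs(P[...,2]-.07)<.003)
  # ortho map
  A=np.zeros((500,500,3),np.uint8)
  for n in('scene','side'):
    f=np.load(f'{n}0.npz');K,E=f['K'],f['E']
    y,x=np.mgrid[500:0:-1,0:500]; W=np.stack([.35+x*.001, -.1+y*.001,np.full(x.shape,.06)],-1)
    C=(W-E[:3,3])@E[:3,:3]; 
    o=cv2.remap(f['im'],(C[...,0]/C[...,2]*K[0,0]+K[0,2]).astype(np.float32),(C[...,1]/C[...,2]*K[1,1]+K[1,2]).astype(np.float32),1)
    save(f'pics/o_{n}.png',o)
  a=cv2.imread('pics/o_scene.png');b=cv2.imread('pics/o_side.png'); cv2.imwrite('pics/o.png',cv2.resize(np.hstack([a,b]),(800,400)))
E
python3 m.py
```

```text
scene
px [353. 159.] n 3261 xy mid [0.7869 0.1706 0.088 ] ext [0.116 0.658 0.044] zmax 0.11 rgb [124. 114. 101.]
px [211. 156.] n 1453 xy mid [0.5928 0.4082 0.088 ] ext [0.333 0.011 0.044] zmax 0.11 rgb [17. 16. 16.]
px [307. 183.] n 797 xy mid [0.5768 0.1172 0.0834] ext [0.243 0.324 0.035] zmax 0.101 rgb [172. 134.  81.]
px [449. 181.] n 98 xy mid [ 0.8072 -0.1858  0.1011] ext [0.016 0.05  0.017] zmax 0.11 rgb [95. 90. 70.]
px [278. 206.] n 108 xy mid [0.5137 0.0703 0.0719] ext [0.033 0.03  0.011] zmax 0.077 rgb [186. 130.  72.]
px [446. 221.] n 865 xy mid [ 0.6678 -0.2399  0.088 ] ext [0.067 0.1   0.044] zmax 0.11 rgb [126. 120.  95.]
px [323. 210.] n 119 xy mid [ 0.5637 -0.0169  0.0718] ext [0.032 0.03  0.012] zmax 0.078 rgb [181. 127.  69.]
px [304. 217.] n 131 xy mid [ 0.5173 -0.0056  0.0718] ext [0.032 0.031 0.011] zmax 0.078 rgb [183. 128.  70.]
px [496. 221.] n 48 xy mid [ 0.6862 -0.3344  0.1079] ext [0.036 0.03  0.004] zmax 0.11 rgb [100.  77.  47.]
px [489. 237.] n 155 xy mid [ 0.6531 -0.3333  0.0883] ext [0.038 0.033 0.043] zmax 0.11 rgb [92. 57. 37.]
px [373. 229.] n 88 x
[... 2368 characters left out ...]
 rgb [121. 137.  84.]
px [191. 285.] n 48 xy mid [ 0.5298 -0.2988  0.1069] ext [0.011 0.037 0.006] zmax 0.11 rgb [133. 149.  91.]
px [201. 292.] n 72 xy mid [ 0.5494 -0.2963  0.0989] ext [0.007 0.024 0.021] zmax 0.109 rgb [134. 149.  96.]
px [310. 329.] n 173 xy mid [ 0.74   -0.2352  0.088 ] ext [0.01  0.058 0.044] zmax 0.11 rgb [118. 115. 101.]
px [247. 346.] n 20 xy mid [ 0.6797 -0.3223  0.1074] ext [0.014 0.006 0.005] zmax 0.11 rgb [92. 99. 59.]
top [ 259  114  153  130 8031] 0.059785444911345076 ((578.8358154296875, 113.25128173828125), (241.65481567382812, 320.1455383300781), 0.9117669463157654) [[455.47653 271.38107]
 [460.5709  -48.72391]
 [702.19507 -44.87851]
 [697.1007  275.22647]]
```

View pics/o.png

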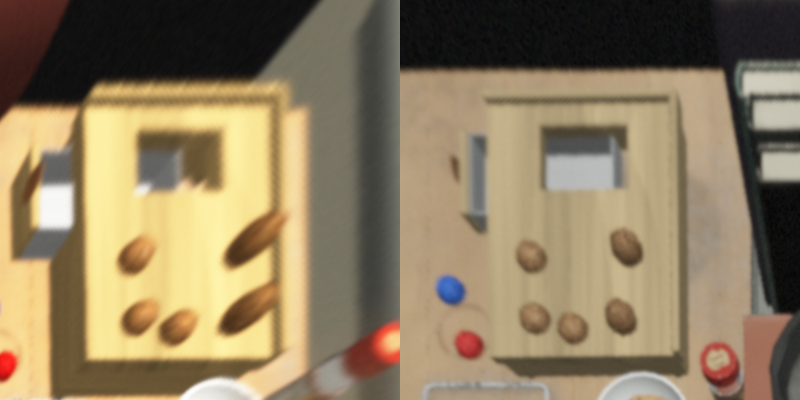

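```bash
python3 - <<'E'
from h import *
for n in('scene','side'):
    f=np.load(f'{n}0.npz'); P=cloud(f['d'],f['K'],f['E']); 
    x,y,z=P[...,0],P[...,1],P[...,2]
    m=(z>.01)&(z<.05)&(x>.36)&(x<.452)&(y>.1)&(y<.3)
    q=P[m]; print(n,m.sum(),np.percentile(q,[1,5,50,95,99],0).round(4))
    q=P[m&(z>.034)]; print(len(q),np.percentile(q,[1,10,50,90,99],0).round(4))
E
python3 -m handwheel '[{"roll":-0.12},{"roll":-0.12},{"roll":-0.12},{"roll":-0.12},{"roll":-0.12},{"roll":-0.12},{"roll":-0.12},{"roll":-0.12},{"roll":-0.12},{"roll":-0.11}]' 0
```

```text
scene 599 [[0.4057 0.1464 0.0105]
 [0.4063 0.148  0.012 ]
 [0.4092 0.183  0.028 ]
 [0.4475 0.2523 0.0408]
 [0.4515 0.2542 0.0469]]
196 [[0.4057 0.1474 0.0342]
 [0.4067 0.1506 0.035 ]
 [0.4098 0.1902 0.0388]
 [0.4293 0.2459 0.0419]
 [0.449  0.2528 0.0488]]
side 427 [[0.4095 0.1492 0.0107]
 [0.4108 0.1509 0.0127]
 [0.4228 0.2004 0.0344]
 [0.4356 0.2541 0.0425]
 [0.4421 0.2561 0.0472]]
221 [[0.4091 0.1502 0.0341]
 [0.4108 0.156  0.0354]
 [0.4191 0.2014 0.0393]
 [0.4248 0.2478 0.0425]
 [0.4421 0.2554 0.0477]]$[0]: bad value
```

```bash
python3 -m handwheel '[{"tx":0,"ty":0,"tz":0,"roll":-0.12},{"tx":0,"ty":0,"tz":0,"roll":-0.12},{"tx":0,"ty":0,"tz":0,"roll":-0.12},{"tx":0,"ty":0,"tz":0,"roll":-0.12},{"tx":0,"ty":0,"tz":0,"roll":-0.12},{"tx":0,"ty":0,"tz":0,"roll":-0.12},{"tx":0,"ty":0,"tz":0,"roll":-0.12},{"tx":0,"ty":0,"tz":0,"roll":-0.12},{"tx":0,"ty":0,"tz":0,"roll":-0.12},{"tx":0,"ty":0,"tz":0,"roll":-0.11}]' 0
```

```text
t: 0.93
tool_pos: [0.2316, -0.5801, 0.2305]
tool_rot: [-2.215, -2.226, -0.001]
contact_force: [-0.9, -0.9, -0.2]
opening: 0.0002
grip_force: 0.0
```

```bash
python3 -m handwheel '[{"tx":36,"ty":15,"tz":0,"roll":0},{"tx":36,"ty":15,"tz":0,"roll":0},{"tx":36,"ty":15,"tz":0,"roll":0},{"tx":36,"ty":15,"tz":0,"roll":0},{"tx":36,"ty":15,"tz":0,"roll":0},{"tx":36,"ty":15,"tz":0,"roll":0},{"tx":36,"ty":15,"tz":0,"roll":0},{"tx":36,"ty":15,"tz":0,"roll":0},{"tx":36,"ty":15,"tz":0,"roll":0},{"tx":36,"ty":15,"tz":0,"roll":0},{"tx":36,"ty":15,"tz":0,"roll":0},{"tx":36,"ty":15,"tz":0,"roll":0}]'
python3 -m handwheel '[{"tx":35,"ty":-4,"tz":0,"roll":0},{"tx":35,"ty":-4,"tz":0,"roll":0},{"tx":35,"ty":-4,"tz":0,"roll":0},{"tx":35,"ty":-4,"tz":0,"roll":0},{"tx":35,"ty":-4,"tz":0,"roll":0},{"tx":35,"ty":-4,"tz":0,"roll":0},{"tx":35,"ty":-4,"tz":0,"roll":0},{"tx":35,"ty":-4,"tz":0,"roll":0},{"tx":35,"ty":-4,"tz":0,"roll":0},{"tx":35,"ty":-4,"tz":0,"roll":0},{"tx":0,"ty":0,"tz":0,"roll":0},{"tx":0,"ty":0,"tz":0,"roll":0}]'
python3 - <<'E'
from h import *
im,d,K,E=grab('wrist'); save('pics/w1.png',im); np.savez('w1.npz',im=im,d=d,K=K,E=E)
E
```

```text
t: 1.93
tool_pos: [0.4122, -0.1467, 0.231]
tool_rot: [2.223, 2.22, 0.0]
contact_force: [0.8, -0.9, -0.8]
opening: -0.0
grip_force: 0.0
t: 2.93
tool_pos: [0.3716, 0.2027, 0.2307]
tool_rot: [-2.218, -2.225, 0.002]
contact_force: [-0.2, -0.8, -0.3]
opening: 0.0
grip_force: 0.0
```

View pics/w1.png

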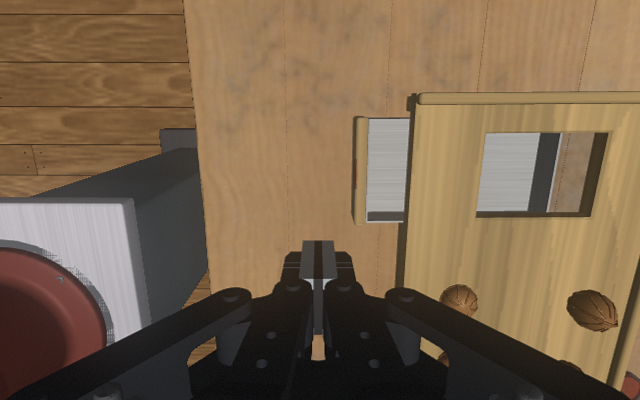

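The tray front is at (360,170), standing out, with open bay visible at the back of the chute (575,175). Shell 1 is at (459,298) and nut 1 at (593,310), so my choice of shells and the tray measurement hold.

```bash
python3 -m handwheel '[{"tx":0,"ty":0,"tz":35,"roll":0},{"tx":0,"ty":0,"tz":35,"roll":0},{"tx":0,"ty":0,"tz":35,"roll":0},{"tx":0,"ty":0,"tz":35,"roll":0},{"tx":0,"ty":0,"tz":35,"roll":0},{"tx":0,"ty":0,"tz":33,"roll":0},{"tx":0,"ty":0,"tz":0,"roll":0}]'
python3 -m handwheel '[{"tx":0,"ty":12,"tz":0,"roll":0},{"tx":0,"ty":8,"tz":0,"roll":0},{"tx":0,"ty":6,"tz":0,"roll":0},{"tx":0,"ty":6,"tz":0,"roll":0},{"tx":0,"ty":6,"tz":0,"roll":0},{"tx":0,"ty":5,"tz":0,"roll":0},{"tx":0,"ty":5,"tz":0,"roll":0},{"tx":0,"ty":5,"tz":0,"roll":0},{"tx":0,"ty":5,"tz":0,"roll":0}]'
```

```text
t: 3.57
tool_pos: [0.3669, 0.1979, 0.0164]
tool_rot: [-2.221, -2.213, 0.02]
contact_force: [-0.9, 0.0, -0.6]
opening: -0.0001
grip_force: 0.0
t: 4.32
tool_pos: [0.4311, 0.2016, 0.0236]
tool_rot: [-2.222, -2.22, -0.001]
contact_force: [-2.2, 0.3, 1.8]
opening: -0.0003
grip_force: 1.2
```

Contact at about 2 N, matching the tray's resistance. I'll push on until the stop shows.

```bash
python3 -m handwheel '[{"tx":0,"ty":3,"tz":0,"roll":0},{"tx":0,"ty":2,"tz":0,"roll":0},{"tx":0,"ty":0,"tz":0,"roll":0}]'
python3 -m handwheel '[{"tx":0,"ty":2,"tz":0,"roll":0},{"tx":0,"ty":0,"tz":0,"roll":0}]'
python3 -m handwheel '[{"tx":0,"ty":2,"tz":0,"roll":0},{"tx":0,"ty":0,"tz":0,"roll":0}]'
```

```text
t: 4.57
tool_pos: [0.4361, 0.2015, 0.0234]
tool_rot: [2.222, 2.22, 0.001]
contact_force: [-0.5, -0.1, 1.4]
opening: -0.0002
grip_force: 0.0
t: 4.73
tool_pos: [0.4375, 0.2014, 0.0232]
tool_rot: [-2.222, -2.22, 0.0]
contact_force: [-1.1, 0.8, -0.6]
opening: -0.0005
grip_force: 0.3
t: 4.9
tool_pos: [0.4377, 0.2014, 0.0231]
tool_rot: [-2.22, -2.218, 0.006]
contact_force: [-8.8, 0.4, 7.5]
opening: 0.0002
grip_force: 4.3
```

```bash
python3 -m handwheel '[{"tx":0,"ty":1,"tz":0,"roll":0},{"tx":0,"ty":0,"tz":0,"roll":0},{"tx":0,"ty":0,"tz":0,"roll":0}]'
python3 -m handwheel '[{"tx":0,"ty":-12,"tz":0,"roll":0},{"tx":0,"ty":-10,"tz":0,"roll":0},{"tx":0,"ty":0,"tz":-38,"roll":0},{"tx":0,"ty":0,"tz":-38,"roll":0},{"tx":0,"ty":0,"tz":-38,"roll":0},{"tx":0,"ty":0,"tz":-38,"roll":0},{"tx":0,"ty":0,"tz":-38,"roll":0},{"tx":0,"ty":0,"tz":-20,"roll":0}]' 20
python3 -m handwheel '[{"tx":-33,"ty":15,"tz":0,"roll":0},{"tx":-33,"ty":15,"tz":0,"roll":0},{"tx":-33,"ty":15,"tz":0,"roll":0},{"tx":-33,"ty":15,"tz":0,"roll":0},{"tx":-33,"ty":15,"tz":0,"roll":0},{"tx":-33,"ty":15,"tz":0,"roll":0},{"tx":-33,"ty":15,"tz":0,"roll":0},{"tx":-33,"ty":15,"tz":0,"roll":0},{"tx":0,"ty":0,"tz":0,"roll":0},{"tx":0,"ty":0,"tz":0,"roll":0}]'
cat > w.py <<'E'
from h import *
from m import objs
import sys
im,d,K,E=grab('wrist'); save(f'pics/{sys.argv[1]}.png',im); P=cloud(d,K,E)
print(E[:3,3]); objs(P,im,.066)
z=P[...,2];x=P[...,0];y=P[...,1]
t=(abs(z-.06)<.004)&(x>.4)
print('top z',np.median(z[t]),'x',np.percentile(x[t],[.3,99.7]),'y',np.percentile(y[t],[.3,99.7]))
for a in range(130,270,15): # front edge / hole by rows of y
    s=t&(abs(y-a/1000)<.002); xs=np.sort(x[s]); 
    if len(xs)>5: g=np.argmax(np.diff(xs)); print(a,xs[0].round(4),xs[-1].round(4),'gap',xs[g].round(4),xs[g+1].round(4))
for a in(540,580,610):
    s=t&(abs(x-a/1000)<.002); ys=np.sort(y[s]); g=np.argmax(np.diff(ys)); print('x',a,'gap',ys[g].round(4),ys[g+1].round(4))
s=(z>0.03)&(z<.045)&(x<.456)&(x>.42)&(y>.15)&(y<.25)
print('tray face x',np.percentile(x[s],[2,10]) if s.sum() else None)
E
python3 w.py w2
```

```text
t: 5.15
tool_pos: [0.4377, 0.2014, 0.0231]
tool_rot: [-2.219, -2.217, 0.009]
contact_force: [-11.3, 0.4, 10.1]
opening: -0.0001
grip_force: 6.1
t: 5.82
tool_pos: [0.4201, 0.2018, 0.239]
tool_rot: [2.219, 2.217, 0.012]
contact_force: [0.4, 0.1, 0.9]
opening: 0.0199
grip_force: 0.0
t: 6.65
tool_pos: [0.5383, -0.0643, 0.2329]
tool_rot: [-2.226, -2.217, 0.0]
contact_force: [0.0, 1.0, 0.3]
opening: 0.02
grip_force: 0.0
[0.53816687 0.00522089 0.37514307]
px [287.  14.] n 1176 xy mid [0.5143 0.0709 0.0722] ext [0.035 0.024 0.012] zmax 0.078 rgb [123.  90.  56.]
px [445.  12.] n 1236 xy mid [0.637  0.0697 0.0831] ext [0.035 0.021 0.034] zmax 0.1 rgb [83. 59. 36.]
px [502.  76.] n 1939 xy mid [0.6929 0.02   0.0689] ext [0.012 0.125 0.006] zmax 0.072 rgb [145. 121.  81.]
px [602. 231.] n 15871 xy mid [ 0.772  -0.0931  0.088 ] ext [0.082 0.325 0.044] zmax 0.11 rgb [83. 69. 61.]
px [294. 107.] n 1290 xy mid [0.5187 0.0008 0.0723] ext [0.035 0.034 0.013] zmax 0.079 rgb [124.  90.  57.]
px [429. 116.] n 1625 xy mid [ 0.6298 -0.0069  0.0866] ext [0.035 0.038 0.033] zmax 0.103 rgb [100.  73.  45.]
px [349. 121.] n 1268 xy mid [ 0.5655 -0.0117  0.0722] ext [0.035 0.034 0.012] zmax 0.078 rgb [123.  89.  56.]
px [304. 299.] n 358 xy mid [ 0.5257 -0.1654  0.0986] ext [0.008 0.053 0.023] zmax 0.11 rgb [111. 127.  66.]
px [327. 325.] n 1660 xy mid [ 0.5452 -0.1991  0.0882] ext [0.03  0.094 0.044] zmax 0.11 rgb [ 99. 113.  58.]
px [491. 308.] n 697 xy mid [ 0.7018 -0.1887  0.088 ] ext [0.049 0.016 0.044] zmax 0.11 rgb [79. 74. 63.]
px [347. 349.] n 41 xy mid [ 0.5643 -0.2191  0.0998] ext [0.003 0.009 0.01 ] zmax 0.105 rgb [110. 120.  67.]
top z 0.059570870587176555 x [0.45900024 0.80389609] y [-0.18805773  0.08456434]
x 540 gap -0.0365 -0.0356
x 580 gap -0.0214 -0.0023
x 610 gap -0.0181 -0.0172
tray face x None
```

View pics/w2.png

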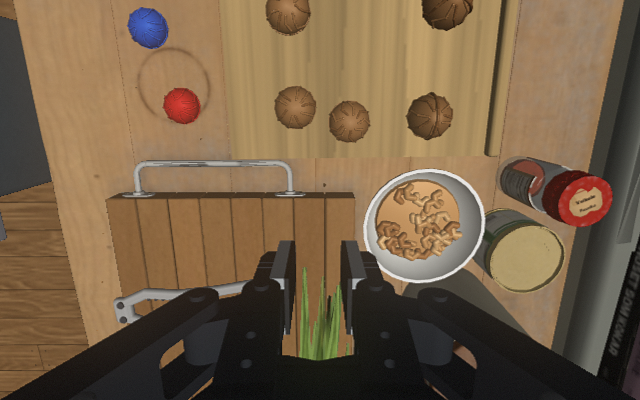

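The wrist view confirms it: low brown shells at (287,14), (294,107) and (349,121), tall nuts at (445,12) and (429,116). Positions agree with the fixed cameras to within 3 mm, and the board's top reads 0.060. Next I go behind shell 1, heading 52°.

```bash
python3 -m handwheel '[{"tx":36,"ty":-15,"tz":0,"roll":0},{"tx":36,"ty":-15,"tz":0,"roll":0},{"tx":37,"ty":-15,"tz":0,"roll":0},{"tx":0,"ty":0,"tz":0,"roll":0.11},{"tx":0,"ty":0,"tz":0,"roll":0.11},{"tx":0,"ty":0,"tz":0,"roll":0.11},{"tx":0,"ty":0,"tz":0,"roll":0.11},{"tx":0,"ty":0,"tz":0,"roll":0.11},{"tx":0,"ty":0,"tz":0,"roll":0.11}]' 20
python3 -m handwheel '[{"tx":0,"ty":0,"tz":35,"roll":0},{"tx":0,"ty":0,"tz":35,"roll":0},{"tx":0,"ty":0,"tz":30,"roll":0},{"tx":0,"ty":0,"tz":20,"roll":0},{"tx":0,"ty":0,"tz":0,"roll":0},{"tx":0,"ty":0,"tz":0,"roll":0}]'
python3 -c "
from h import *
M=R.from_rotvec(ctrl.get_obs()['tool_rot']).as_matrix();print(np.degrees(np.arctan2(M[1,0],M[0,0])))"
```

```text
t: 7.45
tool_pos: [0.4925, 0.0478, 0.2333]
tool_rot: [2.824, 1.376, 0.001]
contact_force: [0.3, 0.4, -1.1]
opening: 0.02
grip_force: 0.0
t: 7.95
tool_pos: [0.4919, 0.0474, 0.1125]
tool_rot: [-2.82, -1.382, 0.003]
contact_force: [0.4, -0.5, 0.5]
opening: 0.02
grip_force: 0.0
52.22672639588197
```

```bash
python3 -m handwheel '[{"tx":0,"ty":0,"tz":20,"roll":0},{"tx":0,"ty":0,"tz":16,"roll":0},{"tx":0,"ty":0,"tz":8,"roll":0},{"tx":0,"ty":0,"tz":0,"roll":0},{"tx":0,"ty":0,"tz":3,"roll":0},{"tx":0,"ty":0,"tz":0,"roll":0}]'
python3 -m handwheel '[{"tx":0,"ty":0,"tz":2,"roll":0},{"tx":0,"ty":0,"tz":0,"roll":0}]'
```

```text
t: 8.45
tool_pos: [0.4943, 0.0464, 0.0677]
tool_rot: [2.821, 1.38, 0.003]
contact_force: [-0.4, 0.2, 0.5]
opening: 0.0203
grip_force: 0.0
t: 8.62
tool_pos: [0.4939, 0.0463, 0.065]
tool_rot: [2.822, 1.38, 0.002]
contact_force: [0.2, -0.4, -0.2]
opening: 0.0201
grip_force: 0.0
```

```bash
python3 -m handwheel '[{"tx":3,"ty":0,"tz":0.5,"roll":0},{"tx":5,"ty":0,"tz":0.5,"roll":0},{"tx":7,"ty":0,"tz":0,"roll":0},{"tx":8,"ty":0,"tz":0,"roll":0},{"tx":8,"ty":0,"tz":0,"roll":0},{"tx":8,"ty":0,"tz":0,"roll":0},{"tx":8,"ty":0,"tz":0,"roll":0},{"tx":8,"ty":0,"tz":0,"roll":0},{"tx":8,"ty":0,"tz":0,"roll":0},{"tx":6,"ty":0,"tz":0,"roll":0},{"tx":4,"ty":0,"tz":0,"roll":0},{"tx":0,"ty":0,"tz":0,"roll":0}]'
cat > s.py <<'E'
from h import *
from m import objs
import sys
for n in ('side','wrist'):
    im,d,K,E=grab(n); P=cloud(d,K,E); z=P[...,2];x=P[...,0];y=P[...,1]
    save(f'pics/{sys.argv[1]}_{n}.png',im if n=='wrist' else cv2.resize(im[90:250,220:440],None,fx=3,fy=3,interpolation=2))
    P[(x<.46)|(x>.685)|(y>.26)|(y<-.05)]=np.nan
    print(n); objs(P,im,.067)
E
python3 s.py a
```

```text
t: 9.62
tool_pos: [0.5387, 0.1046, 0.0634]
tool_rot: [2.822, 1.381, 0.0]
contact_force: [-0.0, -0.4, 0.3]
opening: 0.02
grip_force: 0.0
side
px [328. 161.] n 169 xy mid [0.5465 0.1057 0.0884] ext [0.056 0.062 0.043] zmax 0.11 rgb [92. 80. 66.]
px [355. 185.] n 233 xy mid [0.6415 0.0745 0.0853] ext [0.033 0.032 0.036] zmax 0.103 rgb [121.  96.  68.]
px [291. 187.] n 147 xy mid [ 0.5217 -0.0007  0.073 ] ext [0.032 0.034 0.012] zmax 0.079 rgb [143. 114.  82.]
px [305. 200.] n 159 xy mid [ 0.5691 -0.0134  0.0737] ext [0.033 0.032 0.013] zmax 0.08 rgb [142. 113.  81.]
px [331. 210.] n 250 xy mid [ 0.6352 -0.0096  0.085 ] ext [0.034 0.035 0.034] zmax 0.102 rgb [122.  97.  69.]
wrist
px [577. 181.] n 9961 xy mid [0.637  0.08   0.0851] ext [0.037 0.033 0.036] zmax 0.103 rgb [78. 55. 32.]
px [305. 230.] n 7386 xy mid [0.5464 0.1232 0.0885] ext [0.049 0.041 0.043] zmax 0.11 rgb [91. 68. 46.]
px [358. 280.] n 2350 xy mid [0.5515 0.0988 0.0885] ext [0.025 0.019 0.043] zmax 0.11 rgb [51. 46. 40.]
px [206. 289.] n 49 xy mid [0.5175 0.1364 0.1087] ext [0.005 0.004 0.003] zmax 0.11 rgb [56. 47. 33.]
px [431. 289.] n 59 xy mid [0.5734 0.0927 0.1084] ext [0.007 0.006 0.003] zmax 0.11 rgb [53. 45. 32.]
px [229. 300.] n 176 xy mid [0.5196 0.1283 0.1064] ext [0.006 0.004 0.007] zmax 0.11 rgb [41. 35. 26.]
px [406. 300.] n 179 xy mid [0.5646 0.0934 0.1064] ext [0.005 0.005 0.007] zmax 0.11 rgb [36. 31. 24.]
px [619. 336.] n 3241 xy mid [ 0.6264 -0.0017  0.0793] ext [0.029 0.031 0.025] zmax 0.092 rgb [54. 38. 22.]
```

```bash
python3 -m handwheel '[{"tx":5,"ty":0,"tz":0,"roll":0},{"tx":8,"ty":0,"tz":0,"roll":0},{"tx":8,"ty":0,"tz":0,"roll":0},{"tx":8,"ty":0,"tz":0,"roll":0},{"tx":8,"ty":0,"tz":0,"roll":0},{"tx":8,"ty":0,"tz":0,"roll":0},{"tx":8,"ty":0,"tz":0,"roll":0},{"tx":8,"ty":0,"tz":0,"roll":0},{"tx":8,"ty":0,"tz":0,"roll":0},{"tx":6,"ty":0,"tz":0,"roll":0},{"tx":5,"ty":0,"tz":0,"roll":0},{"tx":0,"ty":0,"tz":0,"roll":0}]'
python3 s.py b
```

```text
t: 10.72
tool_pos: [0.5879, 0.1678, 0.0634]
tool_rot: [2.822, 1.381, 0.001]
contact_force: [-0.4, -0.1, 0.9]
opening: 0.0204
grip_force: 0.0
side
px [355. 152.] n 135 xy mid [0.5891 0.1599 0.0891] ext [0.049 0.031 0.041] zmax 0.11 rgb [66. 68. 67.]
px [355. 185.] n 231 xy mid [0.6414 0.0745 0.0848] ext [0.034 0.031 0.035] zmax 0.102 rgb [119.  95.  68.]
px [291. 188.] n 152 xy mid [ 0.5218 -0.0008  0.0729] ext [0.034 0.034 0.012] zmax 0.079 rgb [141. 112.  80.]
px [305. 201.] n 160 xy mid [ 0.5697 -0.0138  0.0729] ext [0.034 0.033 0.011] zmax 0.079 rgb [141. 111.  79.]
px [331. 210.] n 250 xy mid [ 0.635  -0.0096  0.0845] ext [0.033 0.037 0.034] zmax 0.101 rgb [121.  96.  68.]
wrist
px [277. 280.] n 2335 xy mid [0.5786 0.1794 0.0886] ext [0.016 0.027 0.043] zmax 0.11 rgb [52. 51. 50.]
px [358. 280.] n 2348 xy mid [0.6006 0.1621 0.0885] ext [0.025 0.018 0.043] zmax 0.11 rgb [53. 49. 43.]
px [204. 289.] n 53 xy mid [0.5658 0.2    0.1082] ext [0.006 0.006 0.003] zmax 0.11 rgb [50. 49. 47.]
px [430. 289.] n 54 xy mid [0.6226 0.1559 0.1085] ext [0.006 0.005 0.003] zmax 0.11 rgb [58. 49. 35.]
px [229. 300.] n 172 xy mid [0.5689 0.1916 0.1063] ext [0.006 0.004 0.007] zmax 0.11 rgb [40. 39. 38.]
px [405. 300.] n 177 xy mid [0.6137 0.1564 0.1067] ext [0.005 0.005 0.007] zmax 0.11 rgb [41. 34. 26.]
px [551. 337.] n 1981 xy mid [0.6463 0.0844 0.0804] ext [0.019 0.025 0.027] zmax 0.094 rgb [73. 52. 31.]
```

View pics/b_wrist.png

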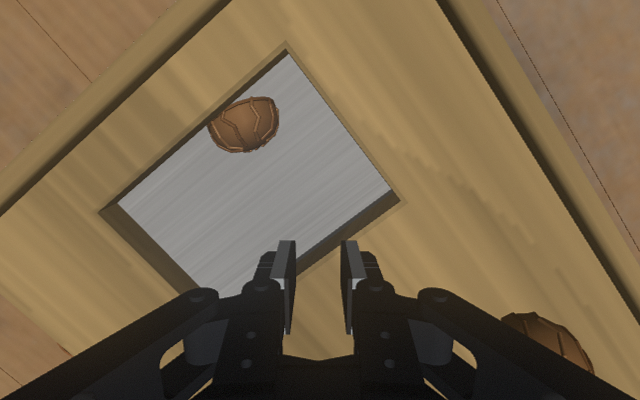

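The shell lies in the tray, seen through the chute at (245,124), and the tray's floor fills the chute. Next is shell 3, heading 90°.

```bash
python3 -m handwheel '[{"tx":0,"ty":0,"tz":-35,"roll":0},{"tx":0,"ty":0,"tz":-35,"roll":0},{"tx":0,"ty":0,"tz":0,"roll":-0.11},{"tx":0,"ty":0,"tz":0,"roll":-0.11},{"tx":0,"ty":0,"tz":0,"roll":-0.11},{"tx":0,"ty":0,"tz":0,"roll":-0.11},{"tx":0,"ty":0,"tz":0,"roll":-0.11},{"tx":0,"ty":0,"tz":0,"roll":-0.11}]'
python3 -m handwheel '[{"tx":-36,"ty":-3,"tz":0,"roll":0},{"tx":-36,"ty":-3,"tz":0,"roll":0},{"tx":-36,"ty":-3,"tz":0,"roll":0},{"tx":-36,"ty":-3,"tz":0,"roll":0},{"tx":-36,"ty":-3,"tz":0,"roll":0},{"tx":-36,"ty":-3,"tz":0,"roll":0},{"tx":0,"ty":0,"tz":0,"roll":0},{"tx":0,"ty":0,"tz":0,"roll":0}]'
```

```text
t: 11.48
tool_pos: [0.5869, 0.1667, 0.1332]
tool_rot: [-2.217, -2.226, 0.001]
contact_force: [-0.6, -1.2, -1.6]
opening: 0.0202
grip_force: 0.0
t: 12.15
tool_pos: [0.5686, -0.0507, 0.1333]
tool_rot: [-2.227, -2.216, -0.0]
contact_force: [-0.5, 0.1, 1.2]
opening: 0.0203
grip_force: 0.0
```

```bash
python3 -m handwheel '[{"tx":0,"ty":0,"tz":25,"roll":0},{"tx":0,"ty":0,"tz":25,"roll":0},{"tx":0,"ty":0,"tz":12,"roll":0},{"tx":0,"ty":0,"tz":5,"roll":0},{"tx":0,"ty":0,"tz":3,"roll":0},{"tx":0,"ty":0,"tz":0,"roll":0},{"tx":0,"ty":0,"tz":0,"roll":0}]'
python3 -m handwheel '[{"tx":4,"ty":0,"tz":0,"roll":0},{"tx":5,"ty":0,"tz":0,"roll":0},{"tx":6,"ty":0,"tz":0,"roll":0},{"tx":8,"ty":0,"tz":0,"roll":0},{"tx":8,"ty":0,"tz":0,"roll":0},{"tx":8,"ty":0,"tz":0,"roll":0},{"tx":8,"ty":0,"tz":0,"roll":0},{"tx":8,"ty":0,"tz":0,"roll":0},{"tx":8,"ty":0,"tz":0,"roll":0},{"tx":8,"ty":0,"tz":0,"roll":0},{"tx":5,"ty":0,"tz":0,"roll":0},{"tx":0,"ty":0,"tz":0,"roll":0}]'
python3 s.py c
```

```text
t: 12.73
tool_pos: [0.57, -0.0487, 0.0645]
tool_rot: [2.221, 2.22, 0.002]
contact_force: [0.4, 0.8, 0.6]
opening: 0.0202
grip_force: 0.0
t: 13.73
tool_pos: [0.5692, 0.0283, 0.0633]
tool_rot: [-2.221, -2.221, -0.001]
contact_force: [0.3, -0.0, 0.3]
opening: 0.02
grip_force: 0.3
side
px [316. 185.] n 222 xy mid [0.579  0.0331 0.0886] ext [0.064 0.036 0.043] zmax 0.11 rgb [68. 65. 60.]
px [355. 186.] n 232 xy mid [0.641  0.0735 0.0849] ext [0.034 0.031 0.033] zmax 0.102 rgb [123.  98.  70.]
px [291. 188.] n 153 xy mid [ 0.5222 -0.0017  0.0731] ext [0.033 0.033 0.012] zmax 0.079 rgb [146. 116.  84.]
px [331. 210.] n 248 xy mid [ 0.6351 -0.0101  0.0849] ext [0.033 0.035 0.034] zmax 0.102 rgb [125.  99.  71.]
wrist
px [509. 156.] n 9203 xy mid [0.6356 0.0777 0.0849] ext [0.034 0.036 0.036] zmax 0.103 rgb [86. 61. 37.]
px [331. 231.] n 7369 xy mid [0.5717 0.0448 0.0885] ext [0.041 0.055 0.043] zmax 0.11 rgb [96. 72. 48.]
px [277. 280.] n 2358 xy mid [0.5515 0.0304 0.0885] ext [0.014 0.026 0.043] zmax 0.11 rgb [53. 47. 40.]
px [224. 297.] n 297 xy mid [0.5318 0.0277 0.0885] ext [0.022 0.028 0.043] zmax 0.11 rgb [51. 40. 28.]
px [431. 289.] n 62 xy mid [0.6048 0.0409 0.1084] ext [0.009 0.001 0.003] zmax 0.11 rgb [61. 51. 35.]
px [405. 300.] n 182 xy mid [0.5962 0.0378 0.1064] ext [0.009 0.005 0.007] zmax 0.11 rgb [41. 34. 25.]
px [180. 342.] n 19 xy mid [ 0.5065 -0.0065  0.0726] ext [0.004 0.005 0.005] zmax 0.075 rgb [73. 51. 32.]
px [464. 353.] n 296 xy mid [0.6249 0.0034 0.0922] ext [0.007 0.007 0.009] zmax 0.097 rgb [85. 60. 37.]
```

```bash
python3 -m handwheel '[{"tx":5,"ty":0,"tz":0,"roll":0},{"tx":8,"ty":0,"tz":0,"roll":0},{"tx":8,"ty":0,"tz":0,"roll":0},{"tx":8,"ty":0,"tz":0,"roll":0},{"tx":8,"ty":0,"tz":0,"roll":0},{"tx":8,"ty":0,"tz":0,"roll":0},{"tx":8,"ty":0,"tz":0,"roll":0},{"tx":8,"ty":0,"tz":0,"roll":0},{"tx":8,"ty":0,"tz":0,"roll":0},{"tx":8,"ty":0,"tz":0,"roll":0}]'
python3 -m handwheel '[{"tx":8,"ty":0,"tz":0,"roll":0},{"tx":8,"ty":0,"tz":0,"roll":0},{"tx":8,"ty":0,"tz":0,"roll":0},{"tx":8,"ty":0,"tz":0,"roll":0},{"tx":8,"ty":0,"tz":0,"roll":0},{"tx":8,"ty":0,"tz":0,"roll":0},{"tx":8,"ty":0,"tz":0,"roll":0},{"tx":5,"ty":0,"tz":0,"roll":0},{"tx":0,"ty":0,"tz":0,"roll":0}]'
python3 s.py d
```

```text
t: 14.67
tool_pos: [0.5692, 0.105, 0.0633]
tool_rot: [2.222, 2.22, 0.0]
contact_force: [0.3, -0.2, 0.1]
opening: 0.0201
grip_force: 0.0
t: 15.42
tool_pos: [0.5692, 0.1662, 0.0633]
tool_rot: [-2.221, -2.221, -0.0]
contact_force: [-0.3, -0.7, -0.0]
opening: 0.0201
grip_force: 0.0
side
px [344. 144.] n 116 xy mid [0.5551 0.1648 0.0889] ext [0.015 0.025 0.042] zmax 0.11 rgb [64. 66. 65.]
px [355. 151.] n 89 xy mid [0.589  0.1619 0.0887] ext [0.017 0.018 0.042] zmax 0.11 rgb [65. 64. 62.]
px [355. 185.] n 232 xy mid [0.6413 0.0735 0.0859] ext [0.034 0.031 0.036] zmax 0.104 rgb [120.  95.  68.]
px [291. 187.] n 147 xy mid [ 0.5215 -0.0011  0.0729] ext [0.034 0.035 0.011] zmax 0.079 rgb [143. 113.  81.]
px [331. 210.] n 250 xy mid [ 0.6355 -0.0099  0.085 ] ext [0.034 0.035 0.036] zmax 0.103 rgb [122.  97.  69.]
wrist
px [277. 280.] n 2356 xy mid [0.5517 0.1681 0.0885] ext [0.014 0.026 0.043] zmax 0.11 rgb [49. 46. 42.]
px [358. 280.] n 2345 xy mid [0.5855 0.168  0.0886] ext [0.014 0.026 0.043] zmax 0.11 rgb [51. 48. 43.]
px [204. 289.] n 63 xy mid [0.5324 0.1786 0.1084] ext [0.009 0.001 0.003] zmax 0.11 rgb [54. 46. 33.]
px [432. 289.] n 50 xy mid [0.6048 0.1784 0.1083] ext [0.009 0.002 0.003] zmax 0.11 rgb [57. 48. 35.]
px [230. 300.] n 176 xy mid [0.54   0.1737 0.1062] ext [0.007 0.002 0.008] zmax 0.11 rgb [38. 32. 25.]
px [406. 300.] n 171 xy mid [0.5971 0.1737 0.1063] ext [0.006 0.002 0.007] zmax 0.11 rgb [38. 33. 26.]
```

View pics/d_wrist.png

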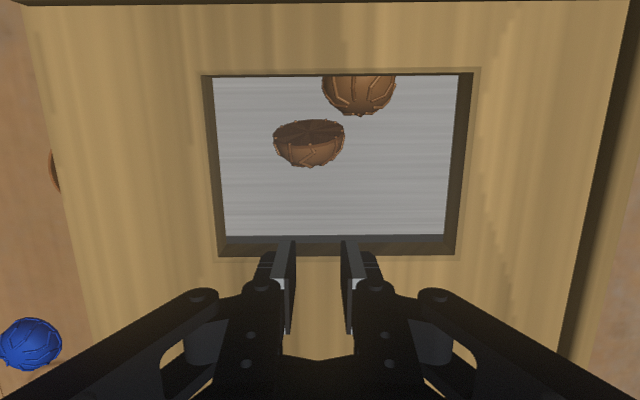

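Both shells lie in the tray, at (310,142) and (358,95). Shell 2 is next, heading 71°.

```bash
python3 -m handwheel '[{"tx":0,"ty":0,"tz":-35,"roll":0},{"tx":0,"ty":0,"tz":-35,"roll":0},{"tx":-34,"ty":-10,"tz":0,"roll":0},{"tx":-34,"ty":-10,"tz":0,"roll":0},{"tx":-34,"ty":-10,"tz":0,"roll":0},{"tx":-34,"ty":-10,"tz":0,"roll":0},{"tx":-34,"ty":-10,"tz":0,"roll":0},{"tx":-32,"ty":-11,"tz":0,"roll":0},{"tx":0,"ty":0,"tz":0,"roll":0.11},{"tx":0,"ty":0,"tz":0,"roll":0.11},{"tx":0,"ty":0,"tz":0,"roll":0.11},{"tx":0,"ty":0,"tz":0,"roll":0}]'
python3 -m handwheel '[{"tx":0,"ty":0,"tz":25,"roll":0},{"tx":0,"ty":0,"tz":25,"roll":0},{"tx":0,"ty":0,"tz":12,"roll":0},{"tx":0,"ty":0,"tz":5,"roll":0},{"tx":0,"ty":0,"tz":3,"roll":0},{"tx":0,"ty":0,"tz":0,"roll":0},{"tx":0,"ty":0,"tz":0,"roll":0}]'
```

```text
t: 16.52
tool_pos: [0.5078, -0.0376, 0.1333]
tool_rot: [2.56, 1.821, -0.0]
contact_force: [0.1, 0.1, 0.4]
opening: 0.0198
grip_force: 0.0
t: 17.1
tool_pos: [0.5089, -0.037, 0.0645]
tool_rot: [2.555, 1.825, 0.002]
contact_force: [-0.5, -0.5, 0.6]
opening: 0.0203
grip_force: 0.0
```

```bash
python3 -m handwheel '[{"tx":4,"ty":0,"tz":0,"roll":0},{"tx":5,"ty":0,"tz":0,"roll":0},{"tx":6,"ty":0,"tz":0,"roll":0},{"tx":8,"ty":0,"tz":0,"roll":0},{"tx":8,"ty":0,"tz":0,"roll":0},{"tx":8,"ty":0,"tz":0,"roll":0},{"tx":8,"ty":0,"tz":0,"roll":0},{"tx":8,"ty":0,"tz":0,"roll":0},{"tx":8,"ty":0,"tz":0,"roll":0},{"tx":8,"ty":0,"tz":0,"roll":0},{"tx":5,"ty":0,"tz":0,"roll":0},{"tx":0,"ty":0,"tz":0,"roll":0}]'
python3 s.py e
```

```text
t: 18.1
tool_pos: [0.5331, 0.0361, 0.0633]
tool_rot: [-2.556, -1.826, -0.001]
contact_force: [-0.6, -0.3, 0.1]
opening: 0.0203
grip_force: 0.1
side
px [305. 177.] n 176 xy mid [0.5389 0.0404 0.0885] ext [0.058 0.054 0.043] zmax 0.11 rgb [71. 66. 59.]
px [355. 185.] n 233 xy mid [0.6411 0.0735 0.0849] ext [0.034 0.031 0.035] zmax 0.102 rgb [123.  98.  70.]
px [331. 210.] n 248 xy mid [ 0.635  -0.0094  0.0861] ext [0.034 0.035 0.035] zmax 0.103 rgb [125.  99.  70.]
wrist
px [570.  86.] n 11496 xy mid [0.6352 0.078  0.0852] ext [0.034 0.036 0.036] zmax 0.103 rgb [77. 54. 32.]
px [331. 231.] n 7367 xy mid [0.5414 0.0501 0.0885] ext [0.034 0.056 0.043] zmax 0.11 rgb [93. 70. 46.]
px [277. 280.] n 2372 xy mid [0.5192 0.0431 0.0885] ext [0.015 0.027 0.043] zmax 0.11 rgb [53. 48. 41.]
px [582. 299.] n 8704 xy mid [ 0.63   -0.0043  0.0847] ext [0.037 0.035 0.035] zmax 0.102 rgb [78. 55. 33.]
px [203. 289.] n 62 xy mid [0.5017 0.06   0.1082] ext [0.009 0.003 0.004] zmax 0.11 rgb [58. 48. 34.]
px [432. 289.] n 71 xy mid [0.5702 0.0364 0.1085] ext [0.009 0.004 0.003] zmax 0.11 rgb [54. 45. 32.]
px [230. 301.] n 181 xy mid [0.5075 0.0528 0.106 ] ext [0.006 0.003 0.008] zmax 0.11 rgb [41. 35. 26.]
px [405. 300.] n 181 xy mid [0.5615 0.0343 0.1059] ext [0.006 0.003 0.008] zmax 0.11 rgb [38. 33. 25.]
```

```bash
python3 -m handwheel '[{"tx":5,"ty":0,"tz":0,"roll":0},{"tx":8,"ty":0,"tz":0,"roll":0},{"tx":8,"ty":0,"tz":0,"roll":0},{"tx":8,"ty":0,"tz":0,"roll":0},{"tx":8,"ty":0,"tz":0,"roll":0},{"tx":8,"ty":0,"tz":0,"roll":0},{"tx":8,"ty":0,"tz":0,"roll":0},{"tx":8,"ty":0,"tz":0,"roll":0},{"tx":8,"ty":0,"tz":0,"roll":0}]'
python3 -m handwheel '[{"tx":8,"ty":0,"tz":0,"roll":0},{"tx":8,"ty":0,"tz":0,"roll":0},{"tx":8,"ty":0,"tz":0,"roll":0},{"tx":8,"ty":0,"tz":0,"roll":0},{"tx":8,"ty":0,"tz":0,"roll":0},{"tx":8,"ty":0,"tz":0,"roll":0},{"tx":8,"ty":0,"tz":0,"roll":0},{"tx":6,"ty":0,"tz":0,"roll":0},{"tx":5,"ty":0,"tz":0,"roll":0},{"tx":0,"ty":0,"tz":0,"roll":0},{"tx":0,"ty":0,"tz":0,"roll":0}]'
python3 -m handwheel '[{"tx":-15,"ty":0,"tz":-20,"roll":0},{"tx":-15,"ty":0,"tz":-35,"roll":0},{"tx":-15,"ty":0,"tz":-35,"roll":0},{"tx":-15,"ty":0,"tz":-35,"roll":0},{"tx":0,"ty":0,"tz":0,"roll":0},{"tx":0,"ty":0,"tz":0,"roll":0},{"tx":0,"ty":0,"tz":0,"roll":0}]'
python3 w.py w3
python3 - <<'E'
from h import *
im,d,K,E=grab('wrist');P=cloud(d,K,E);z=P[...,2]
h=cv2.cvtColor(im,cv2.COLOR_RGB2HSV)
m=(h[...,1]>80)&(z<.05)&(z>.009)&(P[...,0]>.525)&(P[...,0]<.63)&(P[...,1]>.165)&(P[...,1]<.26)
n,l,s,c=cv2.connectedComponentsWithStats(m.astype(np.uint8))
for i in range(1,n):
  if s[i,4]>60: q=P[l==i];print(c[i],s[i,4],q.min(0).round(3),q.max(0).round(3))
E
```

```text
t: 18.95
tool_pos: [0.5554, 0.1012, 0.0633]
tool_rot: [-2.557, -1.825, 0.0]
contact_force: [0.3, 0.6, 0.6]
opening: 0.0199
grip_force: 0.0
t: 19.87
tool_pos: [0.5769, 0.1638, 0.0632]
tool_rot: [2.557, 1.826, -0.0]
contact_force: [-0.4, 0.3, 0.3]
opening: 0.0196
grip_force: 0.0
t: 20.45
tool_pos: [0.5572, 0.1066, 0.1879]
tool_rot: [-2.557, -1.824, 0.0]
contact_force: [-0.4, 0.8, -1.3]
opening: 0.0198
grip_force: 0.0
[0.57897513 0.17238392 0.33015304]
px [122.   8.] n 701 xy mid [0.4777 0.2746 0.0687] ext [0.041 0.011 0.005] zmax 0.071 rgb [134. 111.  75.]
px [491. 145.] n 4338 xy mid [0.6922 0.0818 0.0691] ext [0.012 0.247 0.006] zmax 0.072 rgb [129. 108.  72.]
px [634.  56.] n 1443 xy mid [0.7907 0.1096 0.079 ] ext [0.007 0.116 0.018] zmax 0.088 rgb [36. 37. 34.]
px [432. 198.] n 1988 xy mid [0.6373 0.0793 0.0844] ext [0.037 0.033 0.037] zmax 0.103 rgb [93. 68. 42.]
px [452. 284.] n 807 xy mid [ 0.6321 -0.      0.0814] ext [0.032 0.027 0.031] zmax 0.097 rgb [81. 59. 36.]
px [611. 323.] n 3577 xy mid [ 0.7518 -0.0725  0.087 ] ext [0.042 0.044 0.042] zmax 0.108 rgb [92. 56. 46.]
top z 0.059575500438073054 x [0.45756453 0.80251625] y [-0.12220544  0.26973511]
130 0.4574 0.8039 gap 0.688 0.802
145 0.4574 0.8042 gap 0.6879 0.8022
160 0.4572 0.8041 gap 0.6879 0.8016
175 0.4569 0.6879 gap 0.5222 0.6318
190 0.457 0.6876 gap 0.5221 0.6318
205 0.451 0.687 gap 0.5221 0.6316
220 0.4564 0.6567 gap 0.5216 0.6311
235 0.4561 0.5219 gap 0.4561 0.4567
250 0.4559 0.5691 gap 0.5672 0.5678
265 0.4559 0.526 gap 0.5248 0.526
x 540 gap 0.1656 0.2457
x 580 gap 0.0405 0.0414
x 610 gap 0.0006 0.0017
tray face x None
[294.73391179  14.22921186] 1383 [0.525 0.228 0.013] [0.608 0.25  0.05 ]
[297.48173207  68.69248985] 2956 [0.536 0.179 0.014] [0.604 0.226 0.035]
```

View pics/w3.png

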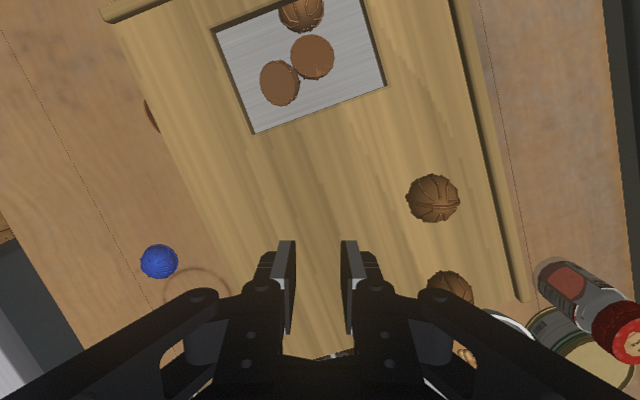

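All three shells lie on the tray floor, at (303,12), (312,57) and (280,83), with tops at 35 mm or lower. The nuts at (432,198) and (452,284) have not moved, and the gripper is clear.

```bash
python3 -c "
from station import ctrl
print(ctrl.finish_job())"
```

```text
the job is handed in; nothing more can be done
None
```

I pushed the tray home against its stop and swept all three half shells down the chute into it. Both nuts are still upright in place, and I handed the job in at about 20 s; the hand-in returned no verdict.

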